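# Push the filled chocolate mould home on the sloping setting rack

### The arm

A 7-joint arm with a two-finger parallel gripper is mounted at the origin on the work surface. World frame = base frame: x ahead of the robot, y to its left, z up, the work surface at z = 0. Lengths are in m, angles in rad, forces in N, time in s.
With the tool pointing down it reaches from about 0.35 to 0.9 m from the base axis. Payload 7.2 kg.
Tool frame: the origin (TCP) lies midway between the tips of the shut fingers; the grasp point (between the pads) lies 19 mm behind it; z points along the fingers, x is the direction in which the jaws open and shut, and the axes are right-handed (so a half turn about z gives the same grasp; the last joint's range is limited). The gripper opens to 88 mm and grips with 3 to 60 N. Pads are 20 mm wide; open, the fingers measure 115 mm over their backs; the gripper's body (75 mm by 178 mm) begins 61 mm behind the grasp point.
Start: joints at [-1.388, 0.411, -0.013, 1.596, 0.006, 1.134, -0.082], TCP at [0.155, 0.605, 0.223] pointing down, gripper open.
Joint ranges: [-2.95, 2.95], [-0.29, 1.99], [-1.47, 1.44], [0.14, 2.54], [-1.03, 4.17], [0.13, 1.85], [-2.86, 2.86]. Speed limits (rad/s): [2.39, 2.39, 3.01, 3.01, 3.14, 3.14, 3.14].

### API

Orientations are given as [roll, pitch, yaw] about the fixed x, y, z axes, in that order (R = Rz(yaw) Ry(pitch) Rx(roll)).
In Python, from rig import env gives the robot as it stands.
- The arm moves only by the tool jog_arm, never from a script. Its argument "deltas" is a list of rows, each a list of 2 entries, a list of its own where there are three numbers: the shift along the tool's x, y, z in mm, then the turn, a rotation vector about the tool's x, y, z in degrees. In form: [[[x, y, z], [rx, ry, rz]], ...]. A call has exactly 8 rows; each row is the pose to reach, as a shift and turn from the pose measured when the call began, along the tool's axes at that moment; what a row does not reach only later rows make up. A row lasts 1/12 s, in which the tool goes at most 41.7 mm and 7.16 degrees, less where a joint would pass 70% of its speed; a pose out of reach is approached as far as the arm can. A call with a gripper value outside its range is refused whole. "fingers" is the gripper's target within -1 to 1 (shut at 1, half-way at 0, fully open at -1), set as the call begins (left out, the last holds). The fingers move at their own pace and stop on an object; "grip_force" is the grip in N (left out, the last holds). Time passes only in rows, so rows that repeat a pose let the fingers close, or fill a call up. It gives the time, the measured TCP pose, the force and the opening at its end, in the units of the state.
- env.state(): the state, without advancing time (a new reading comes with each control period).
- env.camera(name): name is "scene" or "side" or "wrist"; returns the picture (420x560x3 uint8, blue, green, red); there is no depth.
- env.camera_model(name): a dict with "intrinsics" (3x3 intrinsics, pixels), "k1" (the pictures are not rectified: a ray, as slopes to the right and down, at radius r is drawn at 1 + k1 r^2 times it, then the intrinsics apply), "rvec" (rotation vector, rad) and "tvec" (3), from world to camera coordinates, as OpenCV has them. Camera axes: x right, y down, z forward; pixel columns grow to the right and rows downward; lengths in m; the calibration is good to about 2 mm. A picture is of the moment at which its call begins: read the wrist's pose just before it. camera_model takes no time and is no camera call; for the wrist camera it gives the pose at the moment of the call.
- env.job_done(): hands the job in, once; it reports no verdict.
The state is a dict: "time_s": time; "joints": joint angles; "joint_velocities": joint speeds; "joint_torque": joint torques, N m; "ee_pos": TCP position; "orientation": TCP orientation; "ft_force": force on the tool from outside, world axes, zero at the start; "wrist_torque": the same for the moment, N m; "width": finger opening in m.
Only numpy, scipy, OpenCV 4.12 (cv2) and the standard library are available. Lean on these libraries where they do the work, as an engineer would, in place of code of your own. Each camera call takes 0.05 s, during which the arm holds its last target.

### The job

Lay the filled bar mould lengthwise on the low, open part of the sloping rack, between its two low guides, then push it gently up the slope under the bar guard until it is fully home against the stop, with the stop's little touch plate pressed all the way in, and leave it lying there. The stop is clamped at a different place each time, so feel for it and do not force it; leave the other things on the table alone.

Things in the scene. Friction and masses are not known exactly. Their poses are not given: they have to be found in the camera images.
- mould_centre (a point): Centre, half-way up, of the loose filled bar mould: a plain smoky-grey plastic block, 130 long (its x), 56 wide (its y), 28 high (its z), with two rows of five dark chocolates in its top; about 0.3 to 0.6 kg. It starts flat on the table, so its centre is 14 above the surface it lies on. Its two ends are alike.
- ramp: Sloping steel floor of the fixed rack, 360 long, 110 wide, 8 degrees. Origin: middle of its lower edge, on the sliding surface, 22 above the table; x up the slope, y across, z square to it. Guides along its whole length at y = +-32 to 38, 9 high: the lane is 64 wide. Friction keeps the mould where it is left. Sliding the mould up takes 1 to 5 N.
- guard_mouth (a point): Point on the ramp floor, mid-lane, below the lower edge of the low guard of cross bars over the ramp's top end (ramp x = 250; axes as the ramp). The guard spans x = 250 to 360: bars 4 thick, their underside 40 and top 44 above the floor, on cheeks at y = +-43 to 47. The mould is laid down below it and slid under; when home its lower end is still 25 or more outside.
- touch_plate (a joint): Light plate on the stop bar across the lane under the guard; 50 wide, 4 to 24 above the floor. Value: how far it is pressed in, 0 to 0.005 m (firm). Its spring (0.3 N) cannot push the mould back. The stop's place is not measured: the unpressed plate faces down-slope anywhere from ramp x = 285 to 335. A rise of some 5 N over the sliding force is the firm stop; more than 24 N forces it.
- square_mould: Bystander, leave alone: smaller square mould, 75 x 75 x 20, on the table. Origin under its centre.
- tin: Bystander, leave alone: small round tin, 54 across, 45 high, standing beside the rack. Origin under its centre.
- jar: Bystander, leave alone: small jar, 56 across, 60 high, between mould and rack on the robot's side. Origin under its centre.

How it is judged:
On the way:
1. the mould lies flat on the open part of the ramp, between the guides and lengthwise (x of mould_centre in the frame of ramp between 0.04 and 0.215 m and y of mould_centre in the frame of ramp between -0.008 and 0.008 m and z of mould_centre in the frame of ramp below 0.017 m and angle between the x axis of mould_centre and the x axis of ramp, either way round below 0.12 rad), for 0.2 s.
At the end, for the whole second after the job is handed in: The mould lies at rest flat on the ramp between the guides, lengthwise (within 0.12 rad), its centre more than 215 mm up the ramp, with its upper end against the stop: the touch plate is pressed in by more than 3 of its 5 mm (value of joint touch_plate above 0.003 m and x of mould_centre in the frame of ramp above 0.215 m and y of mould_centre in the frame of ramp between -0.008 and 0.008 m and z of mould_centre in the frame of ramp between 0.011 and 0.017 m and angle between the x axis of mould_centre and the x axis of ramp, either way round below 0.12 rad and angle between the z axis of mould_centre and the z axis of ramp, either way round below 0.05 rad and linear speed of mould below 0.01 m/s).
It fails at once if the mould is forced against the stop with more than 24 N (contact force between mould and touch_plate above 24 N).
It fails at once if a bystander is moved by more than 20 mm (distance of any of square_mould, tin, jar from where it was at the start of the episode above 0.02 m).
It also fails if it takes over 69 s, if anything falls off the work surface, if the arm or the gripper's body presses on something with over 40 N, if the wrist force passes 120 N, or if a joint passes its speed limit or range.

## Working session

There is one attempt and no reset: what is moved stays moved. The work goes in short steps, Python scripts to look and compute and a tool call to move; the robot and the scene stay as the last step left them, time stands still between calls to the robot, and variables do not carry over. Pictures are saved under pics/ and viewed, and the job is handed in when it is done.

Besides the shell and the picture viewer there is one more tool, called after ">>>" as name(argument=value, ...) on one line, values as JSON. jog_arm: Moves the arm, as the interface text tells. Its arguments: {"type":"object","properties":{"deltas":{"type":"array","items":{"type":"array"}},"fingers":{"type":"number"},"grip_force":{"type":"number"}},"required":["deltas"]}

```bash
ls; mkdir -p pics; cat > h.py <<'E'
import numpy as np, cv2
from scipy.spatial.transform import Rotation as R
from rig import env
def cast(name,uv,z,m=None):
    m=m or env.camera_model(name)
    K=np.array(m['intrinsics']);k1=m['k1']
    uv=np.array(uv,float).reshape(-1,1,2)
    n=cv2.undistortPoints(uv,K,np.array([k1,0,0,0.])).reshape(-1,2)
    Rm=cv2.Rodrigues(np.array(m['rvec'],float))[0];t=np.array(m['tvec'],float).ravel()
    C=-Rm.T@t; d=np.c_[n,np.ones(len(n))]@Rm
    if z is None: return C,d
    z=np.asarray(z); s=(z-C[2])/d[:,2]
    return C+d*s[:,None]
def proj(name,P,m=None):
    m=m or env.camera_model(name)
    return cv2.projectPoints(np.array(P,float).reshape(-1,1,3),np.array(m['rvec'],float),np.array(m['tvec'],float),np.array(m['intrinsics']),np.array([m['k1'],0,0,0.]))[0].reshape(-1,2)
E
python3 - <<'E'
from h import *
s=env.state();print({k:np.round(v,3) for k,v in s.items()})
for n in ['scene','side','wrist']:
    m=env.camera_model(n);print(n,{k:np.round(v,3).tolist() for k,v in m.items()})
    cv2.imwrite(f'pics/{n}0.png',env.camera(n))
E
```

```text
pics
{'time_s': np.float64(0.0), 'joints': array([-1.388,  0.412, -0.013,  1.597,  0.006,  1.134, -0.082]), 'joint_velocities': array([ 0.001, -0.001, -0.002, -0.001, -0.001, -0.001,  0.002]), 'joint_torque': array([-1.0000e-03, -5.8796e+01,  6.4100e-01, -2.9109e+01, -5.4000e-02,
        1.8000e-02,  0.0000e+00]), 'ee_pos': array([0.155, 0.605, 0.222]), 'orientation': array([3.141e+00, 2.000e-03, 1.320e+00]), 'ft_force': array([-0.533, -0.075, -0.776]), 'wrist_torque': array([ 0.007, -0.03 , -0.03 ]), 'width': np.float64(0.088)}
scene {'intrinsics': [[388.978, 0.0, 274.525], [0.0, 388.978, 209.495], [0.0, 0.0, 1.0]], 'k1': 0.036, 'rvec': [1.918, 1.343, -0.665], 'tvec': [-0.134, -0.279, 1.35]}
side {'intrinsics': [[514.835, 0.0, 277.948], [0.0, 514.835, 213.339], [0.0, 0.0, 1.0]], 'k1': -0.179, 'rvec': [2.407, -0.508, 0.187], 'tvec': [-0.521, 0.188, 0.923]}
wrist {'intrinsics': [[298.65, 0.0, 274.595], [0.0, 298.65, 208.148], [0.0, 0.0, 1.0]], 'k1': -0.005, 'rvec': [-2.288, -1.776, -0.262], 'tvec': [-0.624, -0.036, 0.391]}
```

View pics/scene0.png

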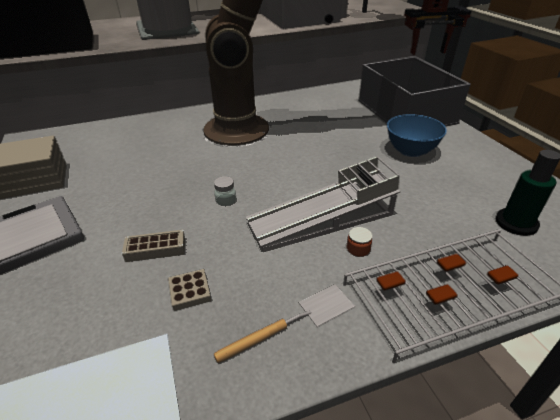

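View pics/side0.png

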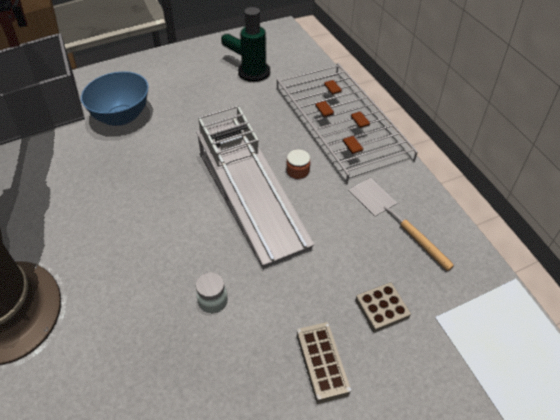

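View pics/wrist0.png

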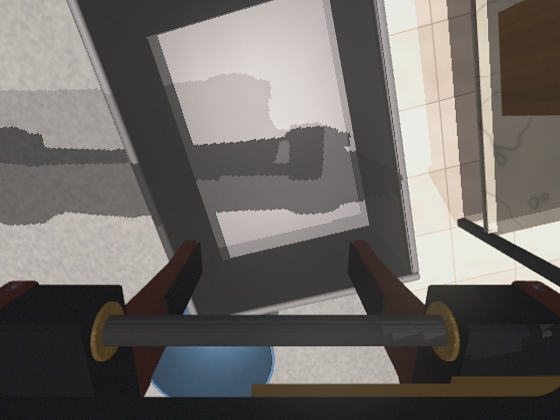

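The scene view shows the mould at about (155,244), the jar (225,188), the square mould (189,288), the tin (360,240), and the rack from (255,225) to (385,180). The side view shows the mould at (323,360), the rack's low edge at about (285,250) and the guard at (228,135). I'll zoom in for the corners.

```bash
python3 - <<'E'
import cv2
a=cv2.imread('pics/side0.png')
cv2.imwrite('pics/sm.png',cv2.resize(a[310:410,270:370],None,fx=6,fy=6,interpolation=cv2.INTER_CUBIC))
cv2.imwrite('pics/sr.png',cv2.resize(a[95:270,190:320],None,fx=3.4,fy=3.4,interpolation=cv2.INTER_CUBIC))
b=cv2.imread('pics/scene0.png')
cv2.imwrite('pics/cr.png',cv2.resize(b[150:255,235:410],None,fx=4.5,fy=4.5,interpolation=cv2.INTER_CUBIC))
cv2.imwrite('pics/cm.png',cv2.resize(b[220:270,110:200],None,fx=8,fy=8,interpolation=cv2.INTER_CUBIC))
E
```

```text
(no output)
```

View pics/sm.png

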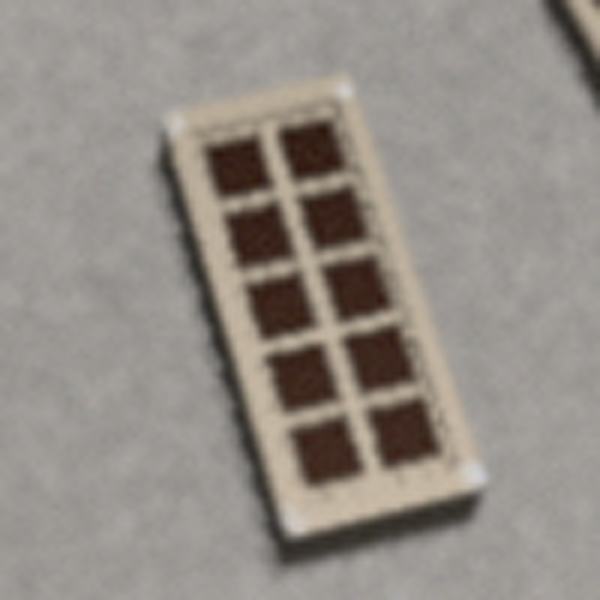

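View pics/sr.png

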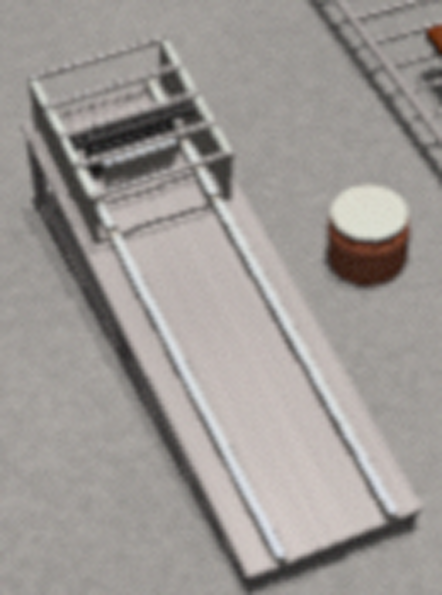

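View pics/cr.png

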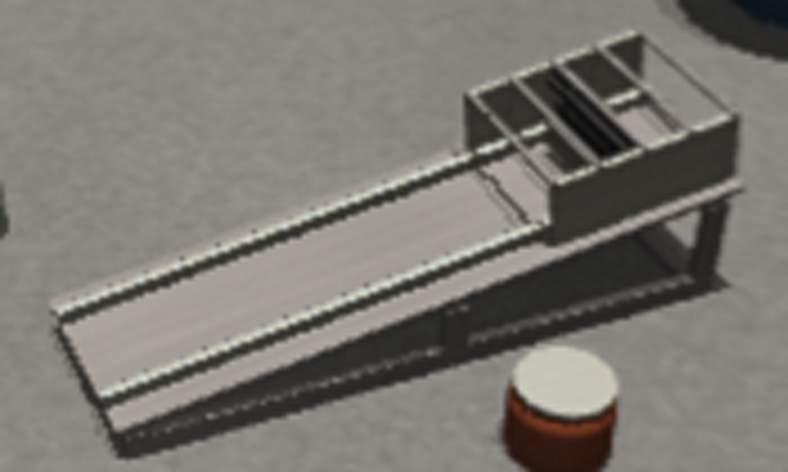

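View pics/cm.png

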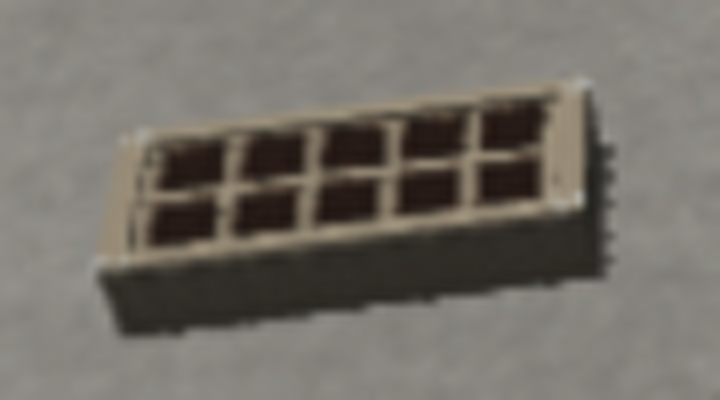

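```bash
cat > fit.py <<'E'
from h import *
from scipy.optimize import least_squares
def un(p,s,o): return (np.array(p,float)+.5)/s-.5+np.array(o)
ms=un([(165,112),(350,75),(487,478),(283,537)],6,(270,310))
mc=un([(132,130),(592,78),(583,208),(95,268)],8,(110,220))
A=cast('side',ms,np.full(4,.028));B=cast('scene',mc,np.full(4,.028))
print('mould side',A.round(4).tolist(),A.mean(0).round(4));print('scene',B.round(4).tolist(),B.mean(0).round(4))
for C in(A,B):print([np.linalg.norm(C[i]-C[(i+1)%4]).round(4) for i in range(4)])
a=np.radians(8)
L=[(0,55,0),(0,-55,0),(250,47,44),(360,47,44),(360,-47,44),(250,-47,44)]
side=un([(245,572),(418,517),(100,203),(30,80),(165,40),(233,152)],3.4,(190,95))
sc=un([(51,303),(108,408),(467,93),(640,33),(738,115),(552,187)],4.5,(235,150))
def W(p,Lp):
    x,y,yw=p;Lp=np.array(Lp,float)/1000
    M=R.from_euler('ZY',[yw,-a]).as_matrix()
    return Lp@M.T+[x,y,.022]
def f(p):
    r=np.r_[proj('side',W(p,L))-side,proj('scene',W(p,L))-sc]; return r.ravel()
g=cast('side',side[:2],np.full(2,.022));print(g)
p0=[*g.mean(0)[:2],np.arctan2(*(g[0]-g[1])[:2][::-1])-np.pi/2]
r=least_squares(f,p0,loss='soft_l1');print(r.x.round(4),np.degrees(r.x[2]));print(f(r.x).reshape(-1,2).round(1).tolist())
np.save('ramp.npy',r.x)
print('jar',cast('side',[(211,283)],np.array([.06])),cast('scene',[(224,184)],np.array([.06])))
print('tin',cast('side',[(298,158)],np.array([.045])))
# plate / stop front top
print(R.from_euler('xyz',env.state()['orientation']).as_matrix().round(3))
E
python3 fit.py
```

```text
mould side [[0.4927, -0.2563, 0.028], [0.5468, -0.2674, 0.028], [0.525, -0.3919, 0.028], [0.4677, -0.3838, 0.028]] [ 0.5081 -0.3249  0.028 ]
scene [[0.4672, -0.3826, 0.028], [0.4917, -0.2558, 0.028], [0.5452, -0.2669, 0.028], [0.5213, -0.3949, 0.028]] [ 0.5064 -0.325   0.028 ]
[np.float64(0.0553), np.float64(0.1264), np.float64(0.0579), np.float64(0.13)]
[np.float64(0.1291), np.float64(0.0546), np.float64(0.1302), np.float64(0.0555)]
[[ 0.49120672 -0.10216839  0.022     ]
 [ 0.59625118 -0.10718247  0.022     ]]
[ 0.5435 -0.1063  1.5893] 91.0587830640364
[[-0.3, 2.6], [0.6, -1.1], [-2.3, -1.0], [0.2, -1.4], [0.7, -1.4], [0.5, 0.9], [-1.2, -1.1], [0.6, 4.9], [-1.0, -0.5], [0.1, -1.4], [0.4, -0.2], [-0.5, -0.4]]
jar [[ 0.38357746 -0.12984577  0.06      ]] [[ 0.39251674 -0.131927    0.06      ]]
tin [[0.66461281 0.10521268 0.045     ]]
[[ 0.248  0.969 -0.   ]
 [ 0.969 -0.248 -0.001]
 [-0.001  0.    -1.   ]]
```

Mould centre is about (0.507,-0.325) with its long axis at 79.3°. The ramp origin is about (0.5435,-0.106) with yaw 91°. Next is a helper that works out tool-frame deltas.

```bash
cat >> h.py <<'E'
def down(yawx,tilt=0.):
    # tool x at heading yawx (deg), z down; tilt: about tool x
    return R.from_euler('ZYX',[yawx,0,180],degrees=True)
def delta(pos,Rt):
    s=env.state();R0=R.from_euler('xyz',s['orientation'])
    d=R0.inv().apply(np.array(pos)-s['ee_pos'])*1000
    rv=np.degrees((R0.inv()*Rt).as_rotvec())
    print('t',round(float(s['time_s']),2),'pos',np.round(s['ee_pos'],4),'F',np.round(s['ft_force'],2),'w',round(float(s['width']),4))
    print('shift',d.round(1),'turn',rv.round(2))
p=None
def rampT():
    x,y,yw=np.load('ramp.npy')
    return R.from_euler('ZY',[yw,-np.radians(8)]),np.array([x,y,.022])
def rw(L):  # ramp mm -> world
    M,o=rampT();return M.apply(np.array(L,float)/1000)+o
def rR():  # tool on ramp: x_tool=-y_ramp, z_tool=-z_ramp, y_tool=-x_ramp
    M,_=rampT();m=M.as_matrix();return R.from_matrix(np.c_[-m[:,1],-m[:,0],-m[:,2]])
E
python3 -c "
from h import *
print(down(-10.7).as_matrix().round(3),rR().as_matrix().round(3))
delta([.507,-.325,.22],down(-10.7))"
```

```text
[[ 0.983 -0.186 -0.   ]
 [-0.186 -0.983 -0.   ]
 [ 0.     0.    -1.   ]] [[ 1.     0.018 -0.003]
 [ 0.018 -0.99   0.139]
 [-0.    -0.139 -0.99 ]]
t 0.15 pos [0.155  0.6051 0.222 ] F [ 0.77 -0.17 -0.67] w 0.0879
shift [-813.7  571.7    3. ] turn [5.000e-02 5.000e-02 8.633e+01]
```

>>> jog_arm(deltas=[[[-10,20,-3],[0,0,4]],[[-28,56,-6],[0,0,9]],[[-46,92,-9],[0,0,15]],[[-64,128,-12],[0,0,21]],[[-82,164,-15],[0,0,27]],[[-100,200,-18],[0,0,33]],[[-118,236,-20],[0,0,39]],[[-136,272,-20],[0,0,45]]], fingers=-1)

```text
time_s: 0.82
ee_pos: [0.386, 0.4044, 0.2427]
orientation: [3.141, 0.0, 0.53]
ft_force: [0.4, 1.1, -0.5]
width: 0.0878
```

```bash
python3 -c "
from h import *
delta([.507,-.325,.22],down(-10.7))"
```

```text
t 0.82 pos [0.386  0.4044 0.2427] F [ 0.42  1.11 -0.49] w 0.0878
shift [-264.   690.6   23.1] turn [3.000e-02 0.000e+00 4.104e+01]
```

>>> jog_arm(deltas=[[[-13,34,0],[0,0,2]],[[-27,71,0],[0,0,5]],[[-41,107,0],[0,0,8]],[[-55,144,0],[0,0,11]],[[-69,181,0],[0,0,14]],[[-83,217,0],[0,0,17]],[[-97,254,0],[0,0,19]],[[-111,290,0],[0,0,21]]])

```text
time_s: 1.48
ee_pos: [0.4365, 0.096, 0.2429]
orientation: [3.141, -0.0, 0.161]
ft_force: [0.8, -0.2, -0.3]
width: 0.0876
```

```bash
python3 -c "
from h import *
delta([.507,-.325,.22],down(-10.7))
cv2.imwrite('pics/w1.png',env.camera('wrist'))"
```

```text
t 1.48 pos [0.4365 0.096  0.2429] F [ 0.85 -0.15 -0.35] w 0.0876
shift [  2.  426.9  23. ] turn [ 0.000e+00 -1.000e-02  1.993e+01]
```

View pics/w1.png

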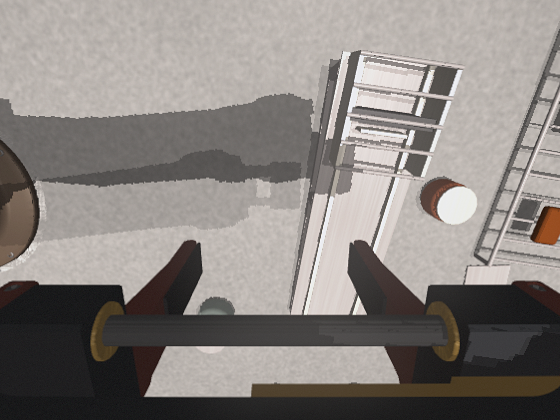

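The wrist view shows the rack seen from above, with the guard at about (400,115), the tin (450,200) and the jar (215,310). The camera looks towards -tool y. Continuing to a point over the mould.

>>> jog_arm(deltas=[[[0,25,0],[0,0,2]],[[0,65,0],[0,0,5]],[[0,105,0],[0,0,8]],[[0,145,0],[0,0,11]],[[0,185,0],[0,0,14]],[[0,225,0],[0,0,16]],[[0,265,0],[0,0,18]],[[1,300,10],[0,0,20]]])

```text
time_s: 2.2
ee_pos: [0.4845, -0.2109, 0.2354]
orientation: [3.139, -0.005, -0.2]
ft_force: [0.6, -0.5, -0.3]
width: 0.088
```

```bash
python3 -c "
from h import *
delta([.507,-.325,.10],down(-10.7))
print(env.camera_model('wrist')) 
cv2.imwrite('pics/w2.png',env.camera('wrist'))"
```

```text
t 2.2 pos [ 0.4845 -0.2109  0.2354] F [ 0.62 -0.48 -0.31] w 0.088
shift [ 44.1 107.1 135.8] turn [ 0.13 -0.26 -0.76]
{'intrinsics': array([[298.64974657,   0.        , 274.59509592],
       [  0.        , 298.64974657, 208.14817835],
       [  0.        ,   0.        ,   1.        ]]), 'k1': -0.005200785645835411, 'rvec': array([-2.83251074,  0.28497761,  0.03482935]), 'tvec': array([-0.518384  , -0.14503222,  0.36885429])}
```

View pics/w2.png

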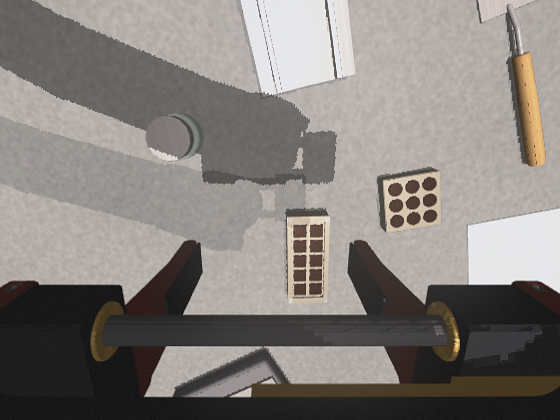

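The mould shows at (308,258) with its top corners near (288,216), (329,215), (327,301) and (289,300). The ramp's low edge runs from (263,96) to (355,74). I'll zoom in to refine both.

```bash
python3 - <<'E'
import cv2
a=cv2.imread('pics/w2.png')
cv2.imwrite('pics/w2m.png',cv2.resize(a[200:310,270:345],None,fx=5,fy=5,interpolation=cv2.INTER_CUBIC))
cv2.imwrite('pics/w2r.png',cv2.resize(a[0:110,225:365],None,fx=5,fy=5,interpolation=cv2.INTER_CUBIC))
E
```

```text
(no output)
```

View pics/w2m.png

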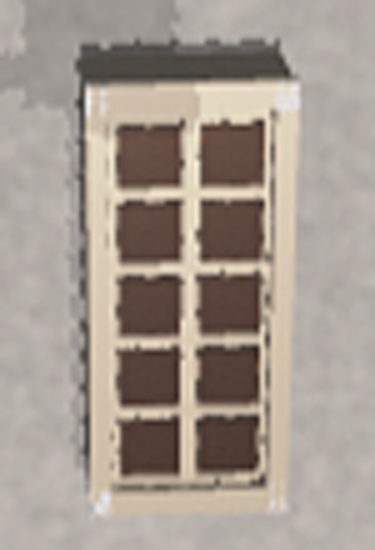

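View pics/w2r.png

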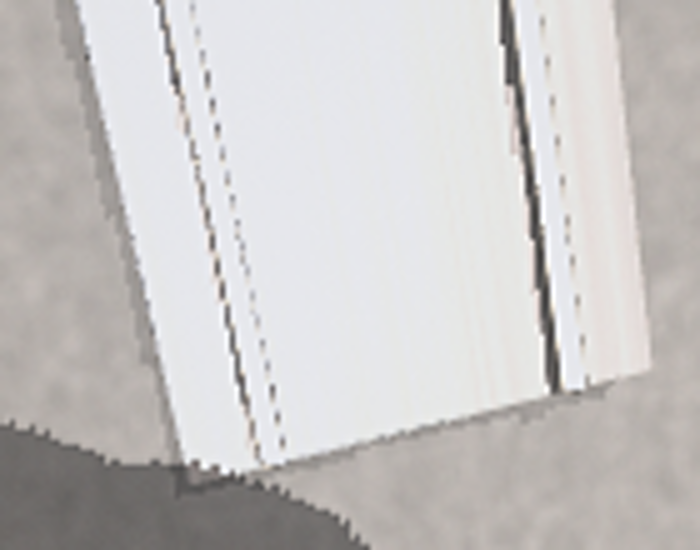

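```bash
cat > fit2.py <<'E'
exec(open('fit.py').read().split("p0=")[0])
m={'intrinsics':np.array(env.camera_model('wrist')['intrinsics']),'k1':-0.0052,'rvec':np.array([-2.83251074,0.28497761,0.03482935]),'tvec':np.array([-0.518384,-0.14503222,0.36885429])}
wm=un([(87,85),(300,82),(287,511),(92,511)],5,(270,200))
C=cast('wrist',wm,np.full(4,.028),m)
print('mould wrist',C.round(4).tolist(),C.mean(0).round(4),[np.linalg.norm(C[i]-C[(i+1)%4]).round(4) for i in range(4)])
d=(C[0]+C[1]-C[2]-C[3]);print(np.degrees(np.arctan2(d[1],d[0])))
w=un([(188,491),(652,370)],5,(225,0));G=cast('wrist',w,np.full(2,.022),m);print('ramp',G,G.mean(0),np.linalg.norm(G[0]-G[1]))
e=un([(80,0),(610,0)],5,(225,0))
Cc,dd=cast('wrist',e,None,m)
def f(p):
    r=[proj('side',W(p,L))-side,proj('scene',W(p,L[2:]))-sc[2:],(proj('wrist',W(p,L[:2]),m)-w)]
    # side edge lines: points on floor at y=+-55 -> fit via unknown s
    return np.concatenate(r).ravel()
def edge(p):
    M=R.from_euler('ZY',[p[2],-a]); q=M.inv().apply(Cc-[p[0],p[1],.022]); D=M.inv().apply(dd)
    return q+D*(-q[:,2]/D[:,2])[:,None]
r=least_squares(f,[.5435,-.1063,1.589],loss='soft_l1');print(r.x.round(4),np.degrees(r.x[2]));print(f(r.x).reshape(-1,2).round(1).tolist())
print('edge in ramp',edge(r.x).round(4))
np.save('ramp.npy',r.x)
E
python3 fit2.py
```

```text
mould side [[0.4927, -0.2563, 0.028], [0.5468, -0.2674, 0.028], [0.525, -0.3919, 0.028], [0.4677, -0.3838, 0.028]] [ 0.5081 -0.3249  0.028 ]
scene [[0.4672, -0.3826, 0.028], [0.4917, -0.2558, 0.028], [0.5452, -0.2669, 0.028], [0.5213, -0.3949, 0.028]] [ 0.5064 -0.325   0.028 ]
[np.float64(0.0553), np.float64(0.1264), np.float64(0.0579), np.float64(0.13)]
[np.float64(0.1291), np.float64(0.0546), np.float64(0.1302), np.float64(0.0555)]
[[ 0.49120672 -0.10216839  0.022     ]
 [ 0.59625118 -0.10718247  0.022     ]]
mould wrist [[0.493, -0.2584, 0.028], [0.5477, -0.2688, 0.028], [0.5251, -0.3965, 0.028], [0.4704, -0.3851, 0.028]] [ 0.509  -0.3272  0.028 ] [np.float64(0.0557), np.float64(0.1297), np.float64(0.0559), np.float64(0.1287)]
79.94439627001603
ramp [[ 0.4917603  -0.1090115   0.022     ]
 [ 0.60278328 -0.10446372  0.022     ]] [ 0.54727179 -0.10673761  0.022     ] 0.1111160879547306
[ 0.5468 -0.1065  1.6005] 91.69967752639742
[[1.5, 2.3], [2.0, -1.8], [-1.9, -0.8], [0.1, -1.1], [0.4, -1.4], [0.8, 0.7], [-1.1, -0.2], [-0.3, -1.5], [0.4, -0.3], [-0.3, -0.3], [-0.1, -0.8], [-0.8, 0.5]]Traceback (most recent call last):
  File "fit2.py", line 18, in <module>
    print('edge in ramp',edge(r.x).round(4))
                         ~~~~^^^^^
  File "fit2.py", line 16, in edge
    return q+D*(-q[:,2]/D[:,2])[:,None]
                 ~^^^^^
IndexError: too many indices for array: array is 1-dimensional, but 2 were indexed
```

```bash
sed -i 's/(-q\[:,2\]/(-q[2]/' fit2.py; python3 fit2.py | tail -2; python3 -c "
from h import *
delta([.508,-.326,.014],down(-10.3))"
```

```text
edge in ramp [[ 0.0983  0.0537  0.    ]
 [ 0.0739 -0.0555  0.    ]]
t 2.25 pos [ 0.4835 -0.2169  0.2332] F [-0.74 -3.9  -0.49] w 0.0875
shift [ 45.8 100.2 220. ] turn [ 0.38 -0.19 -1.61]
```

>>> jog_arm(deltas=[[[8,20,15],[0,0,0]],[[18,45,40],[0,0,-0.5]],[[30,70,65],[0,0,-1]],[[40,90,90],[0,0,-1.6]],[[45,99,115],[0.4,-0.2,-1.6]],[[46,100,135],[0.4,-0.2,-1.6]],[[46,100,145],[0.4,-0.2,-1.6]],[[46,100,145],[0.4,-0.2,-1.6]]])

```text
time_s: 2.92
ee_pos: [0.5067, -0.3241, 0.0864]
orientation: [-3.14, 0.005, -0.18]
ft_force: [0.5, 0.2, 0.3]
width: 0.088
```

```bash
python3 -c "
from h import *
delta([.508,-.326,.014],down(-10.3))
cv2.imwrite('pics/w3.png',env.camera('wrist'))"
```

```text
t 2.92 pos [ 0.5067 -0.3241  0.0864] F [0.52 0.23 0.34] w 0.088
shift [ 1.9  1.8 72.4] turn [-0.09  0.28 -0.01]
```

View pics/w3.png

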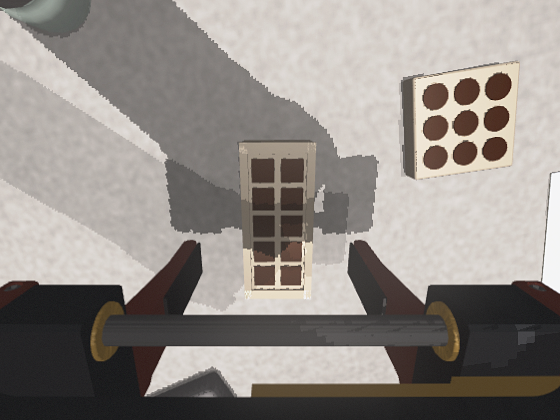

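The mould (241–316 px wide) is centred between the fingers. Descending.

>>> jog_arm(deltas=[[[1,1,12],[0,0.2,0]],[[2,2,26],[0,0.3,0]],[[2,2,40],[0,0.3,0]],[[2,2,53],[0,0.3,0]],[[2,2,64],[0,0.3,0]],[[2,2,70],[0,0.3,0]],[[2,2,72.4],[0,0.3,0]],[[2,2,72.4],[0,0.3,0]]])

```text
time_s: 3.63
ee_pos: [0.5088, -0.3266, 0.0152]
orientation: [-3.14, -0.002, -0.18]
ft_force: [-0.6, 0.8, 0.5]
width: 0.088
```

```bash
python3 -c "
from h import *
delta([.508,-.326,.014],down(-10.3))"
```

```text
t 3.63 pos [ 0.5088 -0.3266  0.0152] F [-0.56  0.77  0.52] w 0.088
shift [-0.9 -0.4  1.2] turn [-0.06 -0.1   0.01]
```

Closing the gripper, 25 N.

>>> jog_arm(deltas=[[[-0.5,0,1],[0,0,0]],[[-0.5,0,1],[0,0,0]],[[-0.5,0,1],[0,0,0]],[[-0.5,0,1],[0,0,0]],[[-0.5,0,1],[0,0,0]],[[-0.5,0,1],[0,0,0]],[[-0.5,0,1],[0,0,0]],[[-0.5,0,1],[0,0,0]]], fingers=1, grip_force=25)

```text
time_s: 4.3
ee_pos: [0.5085, -0.3265, 0.0145]
orientation: [-3.14, -0.002, -0.179]
ft_force: [-1.1, 0.1, 4.0]
width: 0.056
```

>>> jog_arm(deltas=[[[0,0,0],[0,0,0]],[[0,0,0],[0,0,0]],[[0,0,0],[0,0,0]],[[0,0,0],[0,0,0]],[[0,0,0],[0,0,0]],[[0,0,0],[0,0,0]],[[0,0,0],[0,0,0]],[[0,0,0],[0,0,0]]])

```text
time_s: 4.97
ee_pos: [0.5085, -0.3265, 0.0145]
orientation: [-3.14, -0.002, -0.18]
ft_force: [-0.4, 1.2, 1.7]
width: 0.0555
```

>>> jog_arm(deltas=[[[0,0,-5],[0,0,0]],[[0,0,-17],[0,0,0]],[[0,0,-32],[0,0,0]],[[0,0,-50],[0,0,0]],[[0,0,-70],[0,0,0]],[[0,0,-90],[0,0,0]],[[0,0,-105],[0,0,0]],[[0,0,-110],[0,0,0]]])

```text
time_s: 5.63
ee_pos: [0.5089, -0.3274, 0.1275]
orientation: [-3.141, -0.005, -0.18]
ft_force: [0.6, -0.7, -3.7]
width: 0.0557
```

```bash
python3 -c "
from h import *
print(rw([130,0,14.5]))
delta(rw([130,0,80]),rR())
m=env.camera_model('wrist');print(np.array(m['rvec']),np.array(m['tvec']))
cv2.imwrite('pics/w4.png',env.camera('wrist'))"
```

```text
[0.54306804 0.02021081 0.05445139]
t 5.63 pos [ 0.5089 -0.3274  0.1275] F [ 0.59 -0.73 -3.65] w 0.0557
shift [ -26.7 -339.2    8.1] turn [  7.99  -1.15 -11.97]
[-2.83750364  0.25705336  0.02904433] [-0.56042522 -0.228654    0.23049021]
```

View pics/w4.png

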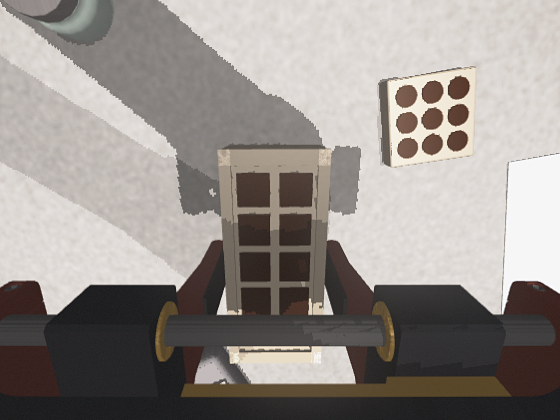

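The mould is held squarely. Moving towards the ramp and stopping short for a refined view.

>>> jog_arm(deltas=[[[-1,-10,0],[0,0,-1]],[[-4,-35,0],[1,0,-3]],[[-7,-65,0],[2,0,-5]],[[-10,-95,0],[4,-0.5,-7]],[[-12,-125,0],[6,-1,-9]],[[-14,-150,0],[7,-1.1,-11]],[[-16,-170,0],[8,-1.1,-12]],[[-16,-175,0],[8,-1.1,-12]]])

```text
time_s: 6.35
ee_pos: [0.5249, -0.148, 0.1267]
orientation: [-2.998, -0.001, 0.035]
ft_force: [0.1, 0.0, -3.7]
width: 0.0558
```

```bash
python3 -c "
from h import *
delta(rw([130,0,80]),rR())
m=env.camera_model('wrist');print(np.array(m['rvec']),np.array(m['tvec']))
cv2.imwrite('pics/w5.png',env.camera('wrist'))"
```

```text
t 6.35 pos [ 0.5249 -0.148   0.1267] F [ 0.1   0.02 -3.69] w 0.0558
shift [  24.1 -155.7   29.9] turn [-0.21  0.01  0.32]
[-2.9910022  -0.05284443 -0.00600863] [-0.51973563 -0.15507861  0.27827994]
```

View pics/w5.png

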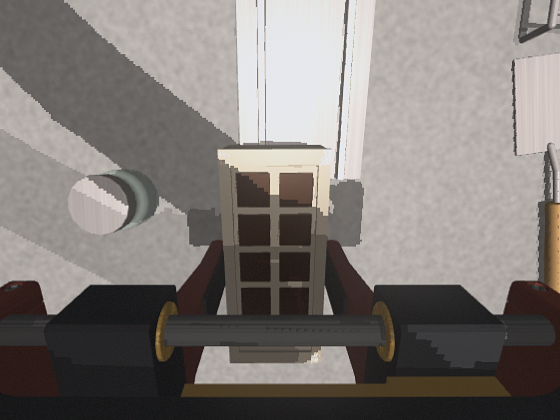

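```bash
python3 - <<'E'
import cv2
a=cv2.imread('pics/w5.png')
cv2.imwrite('pics/w5r.png',cv2.resize(a[0:160,225:385],None,fx=4,fy=3.7,interpolation=cv2.INTER_CUBIC))
g=cv2.cvtColor(a,cv2.COLOR_BGR2GRAY)
for r in (10,120): print(r,g[r,230:275].tolist(),g[r,330:382].tolist())
E
```

```text
10 [182, 180, 177, 178, 177, 151, 224, 228, 227, 227, 227, 227, 228, 227, 227, 229, 229, 228, 228, 226, 224, 227, 227, 226, 226, 227, 228, 210, 229, 231, 230, 230, 231, 236, 158, 134, 231, 231, 230, 230, 229, 229, 229, 228, 230] [226, 229, 229, 227, 227, 229, 228, 227, 227, 227, 227, 228, 228, 229, 206, 101, 92, 103, 194, 236, 231, 230, 230, 231, 229, 214, 229, 227, 226, 224, 224, 221, 222, 222, 223, 226, 224, 226, 225, 223, 224, 224, 221, 218, 210, 180, 185, 184, 184, 183, 182, 181]
120 [181, 182, 179, 180, 178, 177, 178, 176, 177, 217, 232, 231, 230, 230, 230, 231, 231, 231, 231, 232, 232, 231, 232, 231, 231, 233, 234, 223, 146, 233, 233, 232, 232, 233, 238, 122, 233, 234, 232, 232, 232, 232, 233, 232, 232] [231, 229, 230, 229, 230, 232, 232, 204, 213, 103, 89, 192, 237, 233, 232, 232, 232, 225, 226, 227, 228, 228, 223, 222, 223, 226, 226, 227, 228, 227, 225, 223, 222, 218, 224, 194, 186, 189, 190, 189, 188, 186, 185, 188, 189, 188, 188, 187, 186, 184, 183, 185]
```

View pics/w5r.png

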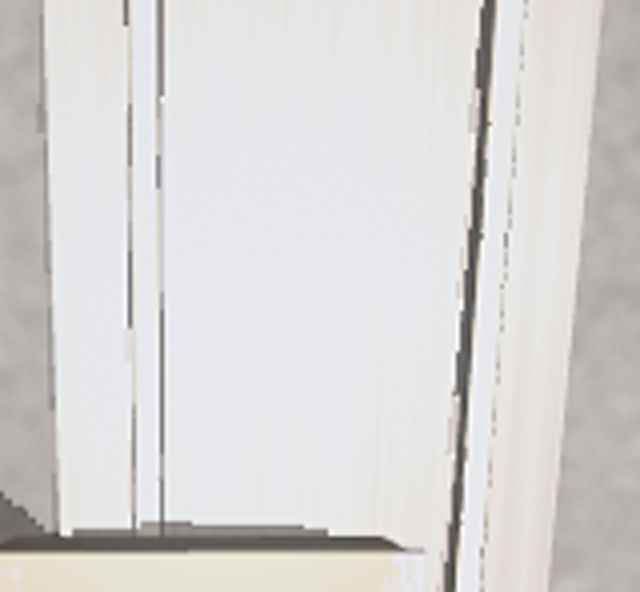

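```bash
cat > fit3.py <<'E'
from h import *
m={'intrinsics':np.array(env.camera_model('wrist')['intrinsics']),'k1':-0.0052,'rvec':np.array([-2.9910022,-0.05284443,-0.00600863]),'tvec':np.array([-0.51973563,-0.15507861,0.27827994])}
from scipy.optimize import least_squares
P=np.array([(235.5,10),(238.6,120),(374.3,10),(364.7,120),(263.8,10),(264.8,120),(348,10),(341.3,120)])
Y=np.array([55,55,-55,-55,32,32,-32,-32.])/1e3;Z=np.array([0,0,0,0,9,9,9,9])/1e3
C,d=cast('wrist',P,None,m)
def ints(p):
    M=R.from_euler('ZY',[p[1],-np.radians(8)]);o=np.array([p[0],-.1065,.022])
    q=M.inv().apply(C-o);D=M.inv().apply(d);return q+D*((Z-q[2])/D[:,2])[:,None]
r=least_squares(lambda p:(ints(p)[:,1]-Y)*1e3,[.5468,1.6]);print(r.x,np.degrees(r.x[1]));print((ints(r.x)*1e3).round(1).tolist())
p0=np.load('ramp.npy');print(p0,(ints([p0[0],p0[2]])*1e3).round(1)[:,1])
np.save('ramp3.npy',[r.x[0],p0[1],r.x[1]])
E
python3 fit3.py
```

```text
[0.54756428 1.60347883] 91.87256935702584
[[135.8, 55.3, 0.0], [51.7, 55.4, 0.0], [136.2, -55.3, 0.0], [52.0, -55.0, 0.0], [133.1, 32.4, 9.0], [51.8, 32.2, 9.0], [133.3, -32.4, 9.0], [52.0, -32.6, 9.0]]
[ 0.54682654 -0.10645028  1.6004613 ] [ 54.9  54.8 -55.6 -55.6  32.1  31.6 -32.7 -33.2]
```

Very consistent fit (within 0.6 mm); adopting it.

```bash
cp ramp3.npy ramp.npy; python3 -c "
from h import *
delta(rw([130,0,45]),rR())"
```

```text
t 6.4 pos [ 0.525  -0.149   0.1268] F [-0.15  0.85 -5.16] w 0.0559
shift [  24.1 -156.7   64.9] turn [-0.12 -0.03  0.07]
```

>>> jog_arm(deltas=[[[3,-12,0],[0,0,0]],[[8,-40,5],[0,0,0]],[[14,-72,15],[0,0,0]],[[19,-105,30],[0,0,0]],[[22,-132,45],[0,0,0]],[[24,-150,57],[0,0,0]],[[24,-156,64],[-0.1,0,0]],[[24,-156.7,65],[-0.1,0,0]]])

```text
time_s: 7.07
ee_pos: [0.5428, 0.0171, 0.0834]
orientation: [-3.002, 0.001, 0.036]
ft_force: [-1.1, 0.9, -4.5]
width: 0.0554
```

```bash
python3 -c "
from h import *
delta(rw([130,0,16.5]),rR())
m=env.camera_model('wrist');print(np.array(m['rvec']),np.array(m['tvec']))
cv2.imwrite('pics/w6.png',env.camera('wrist'))"
```

```text
t 7.07 pos [0.5428 0.0171 0.0834] F [-1.07  0.93 -4.46] w 0.0554
shift [ 0.7  1.  27.1] turn [0.01 0.08 0.17]
[-2.98706071 -0.05393485 -0.00386309] [-0.54333715  0.01313866  0.26077691]
```

View pics/w6.png

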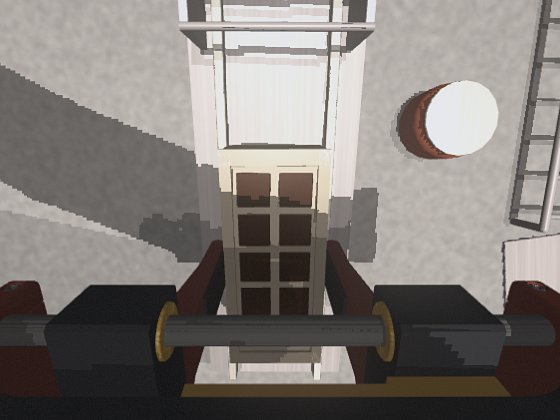

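The mould lies centred over the lane. Lowering most of the way.

>>> jog_arm(deltas=[[[0.7,0,4],[0,0,0.2]],[[0.7,0,9],[0,0,0.2]],[[0.7,0,14],[0,0,0.2]],[[0.7,0,18],[0,0,0.2]],[[0.7,0,21],[0,0,0.2]],[[0.7,0,24],[0,0,0.2]],[[0.7,0,26],[0,0,0.2]],[[0.7,0,26],[0,0,0.2]]])

```text
time_s: 7.78
ee_pos: [0.5434, 0.019, 0.0578]
orientation: [-3.003, 0.001, 0.031]
ft_force: [-0.7, 0.9, -4.4]
width: 0.056
```

```bash
python3 -c "
from h import *
delta(rw([130,0,14.5]),rR())"
```

```text
t 7.78 pos [0.5434 0.019  0.0578] F [-0.73  0.89 -4.45] w 0.056
shift [ 0.  -0.7  3.5] turn [ 0.05  0.06 -0.13]
```

>>> jog_arm(deltas=[[[0,-0.5,0.5],[0,0,0]],[[0,-0.5,1],[0,0,0]],[[0,-0.5,1.5],[0,0,0]],[[0,-0.5,2],[0,0,0]],[[0,-0.5,2.5],[0,0,0]],[[0,-0.5,3],[0,0,0]],[[0,-0.5,3],[0,0,0]],[[0,-0.5,3],[0,0,0]]])

```text
time_s: 8.45
ee_pos: [0.5434, 0.0199, 0.0549]
orientation: [-3.003, 0.001, 0.031]
ft_force: [-0.3, 0.2, -4.4]
width: 0.0558
```

```bash
python3 -c "
from h import *
delta(rw([130,0,14.5]),rR())"
```

```text
t 8.45 pos [0.5434 0.0199 0.0549] F [-0.31  0.16 -4.36] w 0.0558
shift [ 0.  -0.2  0.5] turn [ 0.05  0.06 -0.13]
```

Not touching yet; creeping on 2 mm.

>>> jog_arm(deltas=[[[0,0,0.3],[0,0,0]],[[0,0,0.6],[0,0,0]],[[0,0,0.9],[0,0,0]],[[0,0,1.2],[0,0,0]],[[0,0,1.5],[0,0,0]],[[0,0,1.5],[0,0,0]],[[0,0,1.5],[0,0,0]],[[0,0,1.5],[0,0,0]]])

```text
time_s: 9.12
ee_pos: [0.5434, 0.02, 0.0543]
orientation: [-3.002, 0.001, 0.03]
ft_force: [-4.4, -1.0, 7.7]
width: 0.0556
```

Contact at the expected height. Releasing.

>>> jog_arm(deltas=[[[0,0,-0.3],[0,0,0]],[[0,0,-0.3],[0,0,0]],[[0,0,-0.3],[0,0,0]],[[0,0,-0.3],[0,0,0]],[[0,0,-0.3],[0,0,0]],[[0,0,-0.3],[0,0,0]],[[0,0,-0.3],[0,0,0]],[[0,0,-0.3],[0,0,0]]], fingers=-1)

```text
time_s: 9.78
ee_pos: [0.5434, 0.02, 0.0545]
orientation: [-3.002, 0.001, 0.03]
ft_force: [-0.7, -0.5, 0.2]
width: 0.0878
```

```bash
python3 -c "
from h import *
delta(rw([130,0,80]),rR())
cv2.imwrite('pics/w7.png',env.camera('wrist'))"
```

```text
t 9.78 pos [0.5434 0.02   0.0545] F [-0.7  -0.53  0.24] w 0.0878
shift [ -0.   -0.2 -65.4] turn [ 0.02  0.04 -0.14]
```

View pics/w7.png

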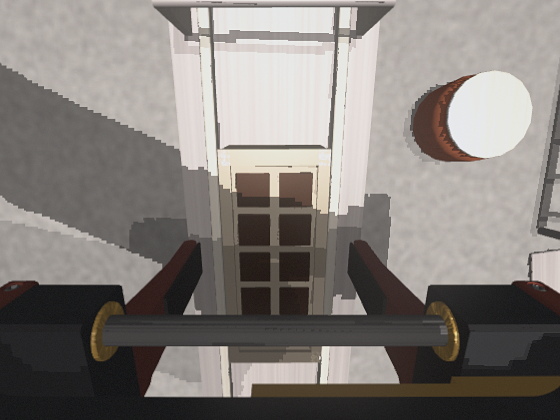

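The mould lies between the guides (edges 219–329, guides at about 216 and 333). Now lift, back off down-slope and shut the fingers.

>>> jog_arm(deltas=[[[0,0,-5],[0,0,0]],[[0,0,-18],[0,0,0]],[[0,0,-32],[0,0,0]],[[0,8,-45],[0,0,0]],[[0,30,-52],[0,0,0]],[[0,60,-55],[0,0,0]],[[0,82,-55],[0,0,0]],[[0,90,-55],[0,0,0]]])

```text
time_s: 10.5
ee_pos: [0.5466, -0.0809, 0.0978]
orientation: [-3.004, -0.001, 0.026]
ft_force: [-0.3, 0.1, -0.3]
width: 0.088
```

>>> jog_arm(deltas=[[[0,0,0],[0,0,0]],[[0,0,0],[0,0,0]],[[0,0,0],[0,0,0]],[[0,0,0],[0,0,0]],[[0,0,0],[0,0,0]],[[0,0,0],[0,0,0]],[[0,0,0],[0,0,0]],[[0,0,0],[0,0,0]]], fingers=1, grip_force=15)

```text
time_s: 11.17
ee_pos: [0.5466, -0.0805, 0.0978]
orientation: [-3.004, -0.001, 0.027]
ft_force: [0.7, 0.1, -0.2]
width: 0.0379
```

```bash
python3 -c "
from h import *
delta(rw([35,0,9]),rR())
m=env.camera_model('wrist');print(repr(np.array(m['rvec'])),repr(np.array(m['tvec'])))
cv2.imwrite('pics/w8.png',env.camera('wrist'))"
```

```text
t 11.17 pos [ 0.5466 -0.0805  0.0978] F [ 0.71  0.06 -0.23] w 0.0379
shift [ 0.   1.1 62.5] turn [ 0.13 -0.08 -0.32]
array([-2.98528381, -0.04032984, -0.00521682]) array([-0.54464631, -0.08083089,  0.25968975])
```

View pics/w8.png

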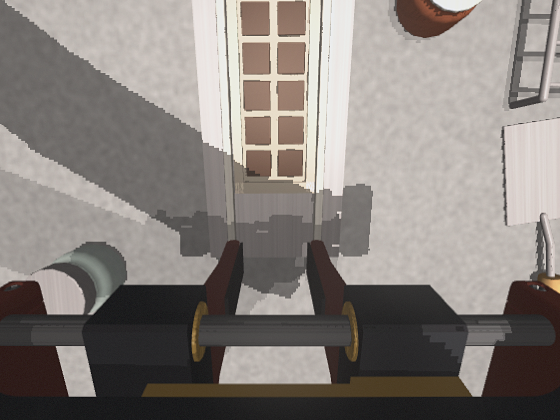

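>>> jog_arm(deltas=[[[0,1,0],[0,0,0]],[[0,1,0],[0,0,-0.3]],[[0,1,5],[0,0,-0.3]],[[0,1,15],[0,0,-0.3]],[[0,1,27],[0,0,-0.3]],[[0,1,40],[0,0,-0.3]],[[0,1,48],[0,0,-0.3]],[[0,1,50],[0,0,-0.3]]])

```text
time_s: 11.88
ee_pos: [0.5451, -0.0742, 0.0458]
orientation: [-3.004, 0.002, 0.032]
ft_force: [-0.3, 0.3, -0.3]
width: 0.0006
```

```bash
python3 -c "
from h import *
delta(rw([35,0,9]),rR())
cv2.imwrite('pics/w9.png',env.camera('wrist'))"
```

```text
t 11.88 pos [ 0.5451 -0.0742  0.0458] F [-0.27  0.27 -0.33] w 0.0006
shift [ 1.4  0.3 10. ] turn [ 0.11  0.12 -0.04]
```

View pics/w9.png

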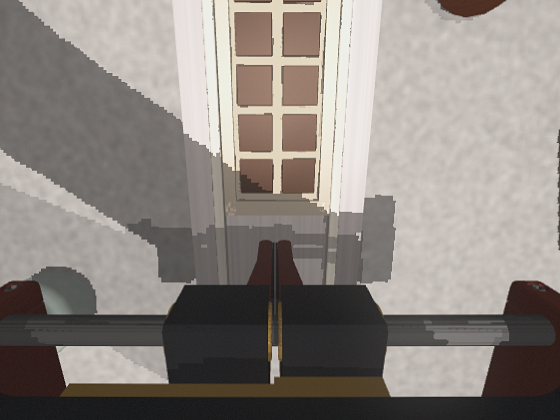

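Fingers are shut, and the mould's lower end is at row ~205, straight ahead. Lowering to 10 mm above the floor.

>>> jog_arm(deltas=[[[0.5,0,2],[0,0,0]],[[1,0,4],[0,0,0]],[[1.4,0,6],[0,0,0]],[[1.4,0,8],[0,0,0]],[[1.4,0,9],[0,0,0]],[[1.4,-3,9],[0,0,0]],[[1.4,-7,9],[0,0,0]],[[1.4,-10,9],[0,0,0]]])

```text
time_s: 12.6
ee_pos: [0.5465, -0.0627, 0.039]
orientation: [-3.004, 0.001, 0.032]
ft_force: [-0.8, 0.9, 0.1]
width: 0.0005
```

>>> jog_arm(deltas=[[[0,-2,0],[0,0,0]],[[0,-4,0],[0,0,0]],[[0,-6,0],[0,0,0]],[[0,-8,0],[0,0,0]],[[0,-10,0],[0,0,0]],[[0,-12,0],[0,0,0]],[[0,-14,0],[0,0,0]],[[0,-16,0],[0,0,0]]])

```text
time_s: 13.27
ee_pos: [0.5461, -0.0472, 0.0412]
orientation: [-3.004, 0.001, 0.032]
ft_force: [-0.4, -3.0, -0.8]
width: 0.0004
```

```bash
cat > st.py <<'E'
from h import *
s=env.state();M,o=rampT()
print('t',round(float(s['time_s']),2),'TCP in ramp',(M.inv().apply(s['ee_pos']-o)*1e3).round(2),'F ramp',M.inv().apply(s['ft_force']).round(2))
print('turn',np.degrees((R.from_euler('xyz',s['orientation']).inv()*rR()).as_rotvec()).round(2))
E
python3 st.py
```

```text
t 13.27 TCP in ramp [61.32 -0.43 10.79] F ramp [-3.06  0.51 -0.34]
turn [ 0.14  0.06 -0.06]
```

Contact, with a sliding force of about 3 N. Pushing 26 mm per call; the earliest the stop could be met is TCP x ≈ 150.

>>> jog_arm(deltas=[[[0,-3,0],[0,0,0]],[[0,-6,0],[0,0,0]],[[0,-10,0],[0,0,0]],[[0,-14,0],[0,0,0]],[[0,-18,0],[0,0,0]],[[0,-22,0],[0,0,0]],[[0,-25,0],[0,0,0]],[[0,-27,0],[0,0,0]]])

```text
time_s: 13.93
ee_pos: [0.5453, -0.02, 0.045]
orientation: [-3.004, 0.001, 0.032]
ft_force: [0.6, -3.3, 0.8]
width: 0.0003
```

```bash
python3 st.py;python3 -c "
from h import *
cv2.imwrite('pics/w10.png',env.camera('wrist'))"
```

```text
t 13.93 TCP in ramp [88.84 -0.54 10.79] F ramp [-3.15 -0.49  1.24]
turn [ 0.14  0.05 -0.04]
```

View pics/w10.png

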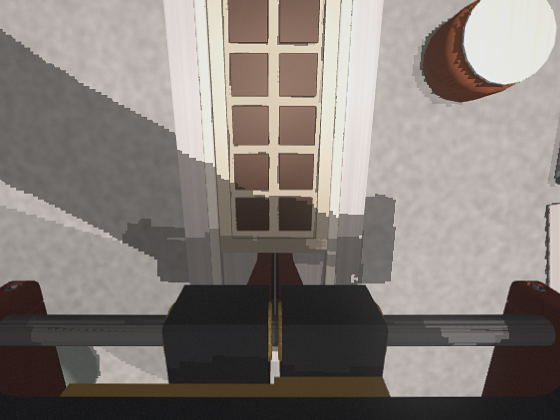

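The fingertips sit mid-width on the mould's lower end, and the mould is sliding straight. Continuing.

>>> jog_arm(deltas=[[[0.3,-3,0],[0,0,0]],[[0.3,-6,0],[0,0,0]],[[0.3,-10,0],[0,0,0]],[[0.3,-14,0],[0,0,0]],[[0.3,-18,0],[0,0,0]],[[0.3,-22,0],[0,0,0]],[[0.3,-25,0],[0,0,0]],[[0.3,-27,0],[0,0,0]]])

```text
time_s: 14.65
ee_pos: [0.5448, 0.0075, 0.0489]
orientation: [-3.004, 0.001, 0.033]
ft_force: [0.6, -4.6, 1.4]
width: 0.0001
```

>>> jog_arm(deltas=[[[0,-3,0],[0,0,0]],[[0,-6,0],[0,0,0]],[[0,-9,0],[0,0,0]],[[0,-12,0],[0,0,0]],[[0,-15,0],[0,0,0]],[[0,-18,0],[0,0,0]],[[0,-20,0],[0,0,0]],[[0,-22,0],[0,0,0]]])

```text
time_s: 15.32
ee_pos: [0.5441, 0.0295, 0.052]
orientation: [-3.004, 0.001, 0.033]
ft_force: [-0.1, -3.4, 1.7]
width: 0.0003
```

```bash
python3 st.py;python3 -c "
from h import *
cv2.imwrite('pics/side1.png',env.camera('side'));a=cv2.imread('pics/side1.png')
cv2.imwrite('pics/side1c.png',cv2.resize(a[95:270,190:320],None,fx=3.4,fy=3.4,interpolation=cv2.INTER_CUBIC))"
```

```text
t 15.32 TCP in ramp [138.84  -0.97  10.75] F ramp [-3.11  0.23  2.14]
turn [0.12 0.05 0.  ]
```

View pics/side1c.png

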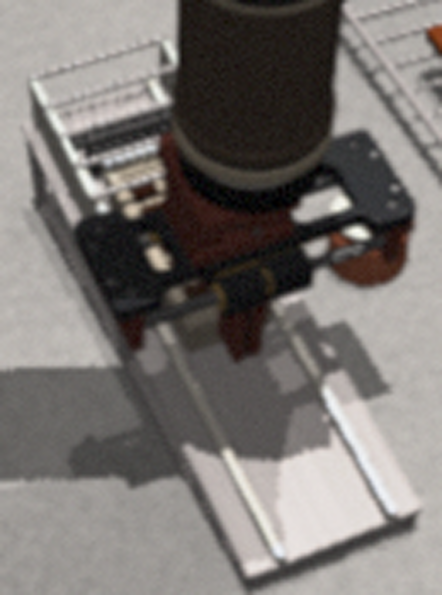

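Sliding force is still about 3 N. I'll get a rough stop position from the first pictures so I know where to slow down.

```bash
python3 - <<'E'
from h import *
M,o=rampT()
def un(p,s,o): return (np.array(p,float)+.5)/s-.5+np.array(o)
def onr(name,uv,z):
    C,d=cast(name,uv,None);q=M.inv().apply(C-o)*1e3;D=M.inv().apply(d);return (q+D*((z-q[2])/D[:,2])[:,None]).round(1).tolist()
S=un([(105,165),(180,142),(100,172),(130,165)],3.4,(190,95))
for z in(0,4,24,30):print('side',z,onr('side',S,z))
a=cv2.imread('pics/side0.png');cv2.imwrite('pics/a.png',cv2.resize(a[100:170,192:265],None,fx=8,fy=8,interpolation=cv2.INTER_CUBIC))
a=cv2.imread('pics/scene0.png');cv2.imwrite('pics/b.png',cv2.resize(a[155:205,335:405],None,fx=10,fy=10,interpolation=cv2.INTER_CUBIC))
a=cv2.imread('pics/w1.png');cv2.imwrite('pics/c.png',cv2.resize(a[45:185,325:470],None,fx=4,fy=4,interpolation=cv2.INTER_CUBIC))
E
```

```text
side 0 [[308.0, 17.7, 0.0], [307.2, -34.6, 0.0], [303.8, 22.8, 0.0], [301.7, 2.9, 0.0]]
side 4 [[304.8, 18.9, 4.0], [304.1, -33.2, 4.0], [300.6, 24.0, 4.0], [298.6, 4.1, 4.0]]
side 24 [[289.0, 24.6, 24.0], [288.2, -26.3, 24.0], [284.9, 29.6, 24.0], [282.9, 10.2, 24.0]]
side 30 [[284.2, 26.3, 30.0], [283.5, -24.2, 30.0], [280.2, 31.3, 30.0], [278.2, 12.0, 30.0]]
```

View pics/a.png

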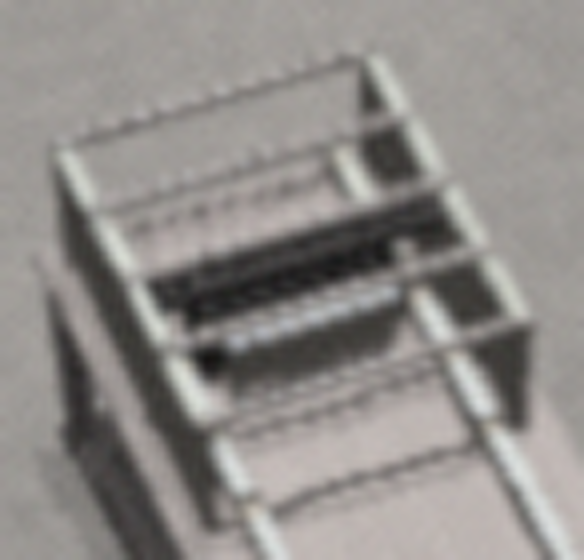

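View pics/c.png

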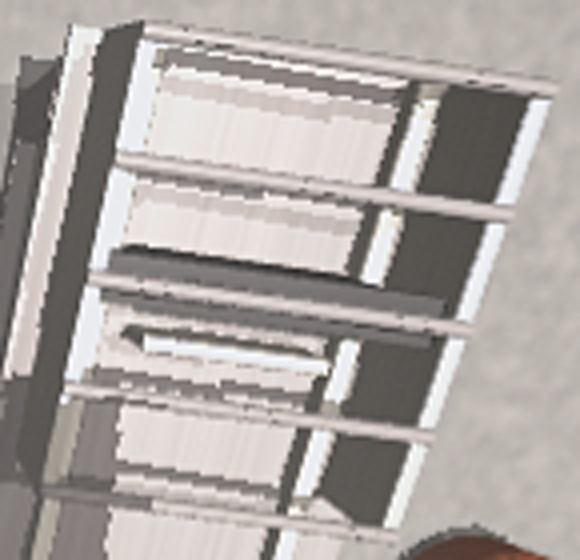

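```bash
python3 - <<'E'
from h import *
M,o=rampT()
def un(p,s,o): return (np.array(p,float)+.5)/s-.5+np.array(o)
def onr(name,uv,z,m=None):
    C,d=cast(name,uv,None,m);q=M.inv().apply(C-o)*1e3;D=M.inv().apply(d);return (q+D*((z-q[2])/D[:,2])[:,None]).round(1).tolist()
print(onr('side',un([(232,351),(400,297)],8,(192,100)),24))
s=env.state();m=dict(env.camera_model('wrist'))
Rt=R.from_euler('xyz',s['orientation']);Rc=R.from_rotvec(np.array(m['rvec']).ravel())
# x_c=Rc xw+t ; xw=Rt xt+p
A=Rc*Rt;b=Rc.apply(s['ee_pos'])+np.array(m['tvec']).ravel()
R1=R.from_euler('xyz',[3.141,0,.161]);p1=np.array([.4365,.096,.2429])
Rc1=A*R1.inv();m['rvec']=Rc1.as_rotvec();m['tvec']=b-Rc1.apply(p1)
print(onr('wrist',un([(143,354),(328,375)],4,(325,45)),24,m))
print('guard mouth chk', onr('wrist',un([(45,492),(395,541)],4,(325,45)),44,m))
E
python3 st.py
```

```text
[[288.3, 24.8, 24.0], [288.4, -23.9, 24.0]]
[[286.8, 23.6, 24.0], [287.8, -25.5, 24.0]]
guard mouth chk [[252.5, 45.6, 44.0], [251.6, -47.1, 44.0]]
t 15.37 TCP in ramp [139.21  -0.98  10.75] F ramp [-2.81  0.    1.55]
turn [0.11 0.05 0.02]
```

Two views put the unpressed plate at about ramp x = 287–288, so firm contact should come at TCP x ≈ 150–158. Creeping from here.

>>> jog_arm(deltas=[[[0,-0.7,0],[0,0,0]],[[0,-1.4,0],[0,0,0]],[[0,-2.1,0],[0,0,0]],[[0,-2.8,0],[0,0,0]],[[0,-3.5,0],[0,0,0]],[[0,-4.2,0],[0,0,0]],[[0,-5,0],[0,0,0]],[[0,-5,0],[0,0,0]]])

```text
time_s: 16.03
ee_pos: [0.5439, 0.035, 0.0527]
orientation: [-3.004, 0.001, 0.033]
ft_force: [0.4, -2.7, 2.5]
width: 0.0005
```

>>> jog_arm(deltas=[[[0,-0.3,0],[0,0,0]],[[0,-0.6,0],[0,0,0]],[[0,-0.9,0],[0,0,0]],[[0,-1.2,0],[0,0,0]],[[0,-1.5,0],[0,0,0]],[[0,-1.5,0],[0,0,0]],[[0,-1.5,0],[0,0,0]],[[0,-1.5,0],[0,0,0]]])

```text
time_s: 16.7
ee_pos: [0.5439, 0.0365, 0.053]
orientation: [-3.004, 0.001, 0.033]
ft_force: [0.1, -3.1, 1.7]
width: 0.0003
```

```bash
python3 st.py
```

```text
t 16.7 TCP in ramp [145.93  -1.    10.75] F ramp [-2.85  0.03  2.12]
turn [0.1  0.05 0.03]
```

>>> jog_arm(deltas=[[[0,-0.3,0],[0,0,0]],[[0,-0.6,0],[0,0,0]],[[0,-0.9,0],[0,0,0]],[[0,-1.2,0],[0,0,0]],[[0,-1.5,0],[0,0,0]],[[0,-1.5,0],[0,0,0]],[[0,-1.5,0],[0,0,0]],[[0,-1.5,0],[0,0,0]]])

```text
time_s: 17.37
ee_pos: [0.5438, 0.0381, 0.0532]
orientation: [-3.004, 0.001, 0.033]
ft_force: [0.8, -4.0, 2.4]
width: 0.0006
```

>>> jog_arm(deltas=[[[0,-0.3,0],[0,0,0]],[[0,-0.6,0],[0,0,0]],[[0,-0.9,0],[0,0,0]],[[0,-1.2,0],[0,0,0]],[[0,-1.2,0],[0,0,0]],[[0,-1.2,0],[0,0,0]],[[0,-1.2,0],[0,0,0]],[[0,-1.2,0],[0,0,0]]])

```text
time_s: 18.03
ee_pos: [0.5438, 0.0393, 0.0534]
orientation: [-3.004, 0.001, 0.033]
ft_force: [0.2, -4.7, 2.1]
width: 0.0003
```

>>> jog_arm(deltas=[[[0,-0.3,0],[0,0,0]],[[0,-0.6,0],[0,0,0]],[[0,-0.9,0],[0,0,0]],[[0,-1.2,0],[0,0,0]],[[0,-1.2,0],[0,0,0]],[[0,-1.2,0],[0,0,0]],[[0,-1.2,0],[0,0,0]],[[0,-1.2,0],[0,0,0]]])

```text
time_s: 18.7
ee_pos: [0.5438, 0.0405, 0.0535]
orientation: [-3.004, 0.001, 0.033]
ft_force: [1.0, -4.8, 0.9]
width: 0.0003
```

>>> jog_arm(deltas=[[[0,-0.3,0],[0,0,0]],[[0,-0.6,0],[0,0,0]],[[0,-0.9,0],[0,0,0]],[[0,-1,0],[0,0,0]],[[0,-1,0],[0,0,0]],[[0,-1,0],[0,0,0]],[[0,-1,0],[0,0,0]],[[0,-1,0],[0,0,0]]])

```text
time_s: 19.37
ee_pos: [0.5437, 0.0415, 0.0537]
orientation: [-3.003, 0.001, 0.033]
ft_force: [0.0, -5.3, 1.1]
width: 0.0003
```

>>> jog_arm(deltas=[[[0,-0.3,0],[0,0,0]],[[0,-0.6,0],[0,0,0]],[[0,-0.9,0],[0,0,0]],[[0,-1,0],[0,0,0]],[[0,-1,0],[0,0,0]],[[0,-1,0],[0,0,0]],[[0,-1,0],[0,0,0]],[[0,-1,0],[0,0,0]]])

```text
time_s: 20.03
ee_pos: [0.5437, 0.0425, 0.0538]
orientation: [-3.003, 0.001, 0.033]
ft_force: [-0.2, -4.9, 1.5]
width: -0.0
```

```bash
python3 st.py
```

```text
t 20.03 TCP in ramp [151.99  -1.02  10.74] F ramp [-4.65  0.32  2.19]
turn [0.09 0.05 0.03]
```

>>> jog_arm(deltas=[[[0,-0.3,0],[0,0,0]],[[0,-0.6,0],[0,0,0]],[[0,-0.9,0],[0,0,0]],[[0,-1,0],[0,0,0]],[[0,-1,0],[0,0,0]],[[0,-1,0],[0,0,0]],[[0,-1,0],[0,0,0]],[[0,-1,0],[0,0,0]]])

```text
time_s: 20.7
ee_pos: [0.5437, 0.0426, 0.0538]
orientation: [-3.005, 0.001, 0.033]
ft_force: [0.3, -8.6, 0.2]
width: 0.0004
```

```bash
python3 st.py
```

```text
t 20.7 TCP in ramp [152.06  -0.99  10.76] F ramp [-8.47 -0.03  1.37]
turn [ 0.15  0.04 -0.  ]
```

The tool stalled at x = 152.0 and the force rose to 8.5 N, so this is the firm stop. One slightly firmer press to confirm.

>>> jog_arm(deltas=[[[0,-0.4,0],[0,0,0]],[[0,-0.8,0],[0,0,0]],[[0,-1.2,0],[0,0,0]],[[0,-1.5,0],[0,0,0]],[[0,-1.5,0],[0,0,0]],[[0,-1.5,0],[0,0,0]],[[0,-1.5,0],[0,0,0]],[[0,-1.5,0],[0,0,0]]])

```text
time_s: 21.37
ee_pos: [0.5437, 0.0426, 0.0538]
orientation: [-3.006, 0.001, 0.032]
ft_force: [0.3, -9.4, 0.9]
width: 0.0005
```

```bash
python3 st.py
```

```text
t 21.37 TCP in ramp [152.07  -0.96  10.77] F ramp [-9.21 -0.    2.19]
turn [ 0.25  0.02 -0.06]
```

It's firm: no advance, 9.2 N. Backing off gently, then lifting and looking.

>>> jog_arm(deltas=[[[0,1,0],[0,0,0]],[[0,3,0],[0,0,0]],[[0,7,0],[0,0,0]],[[0,12,0],[0,0,0]],[[0,18,-2],[0,0,0]],[[0,25,-8],[0,0,0]],[[0,33,-18],[0,0,0]],[[0,40,-30],[0,0,0]]])

```text
time_s: 22.03
ee_pos: [0.5448, -0.0025, 0.0788]
orientation: [-3.007, 0.001, 0.031]
ft_force: [1.0, 0.3, 0.2]
width: 0.001
```

>>> jog_arm(deltas=[[[0,10,-15],[0,0,0]],[[0,30,-40],[0,0,0]],[[0,55,-65],[0,0,0]],[[0,85,-80],[0,0,0]],[[0,115,-90],[0,0,0]],[[0,140,-100],[0,0,0]],[[0,155,-100],[0,0,0]],[[0,160,-100],[0,0,0]]])

```text
time_s: 22.7
ee_pos: [0.5498, -0.179, 0.1581]
orientation: [-3.009, -0.001, 0.026]
ft_force: [-0.4, 0.3, -0.2]
width: 0.0004
```

```bash
python3 - <<'E'
from h import *
m=env.camera_model('wrist');a=env.camera('wrist');cv2.imwrite('pics/w20.png',a)
b=env.camera('side');cv2.imwrite('pics/side2.png',b)
cv2.imwrite('pics/side2c.png',cv2.resize(b[95:270,190:320],None,fx=3.4,fy=3.4,interpolation=cv2.INTER_CUBIC))
np.savez('w20.npz',rvec=m['rvec'],tvec=m['tvec'])
E
```

```text
(no output)
```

View pics/w20.png

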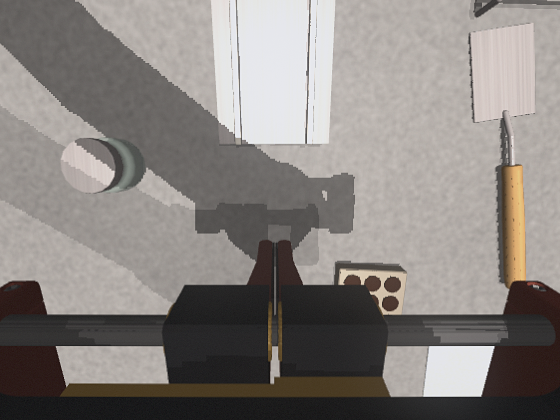

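View pics/side2c.png

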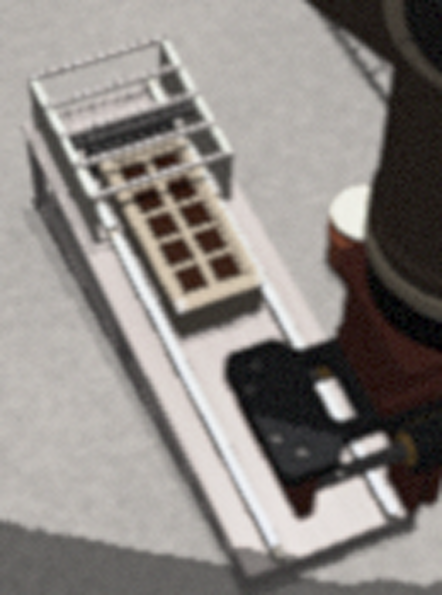

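The side view shows the mould under the guard against the stop, with its top lower corners near (175,309) and (262,283) in the crop. Checking these numerically.

```bash
python3 - <<'E'
from h import *
M,o=rampT()
def un(p,s,o): return (np.array(p,float)+.5)/s-.5+np.array(o)
C,d=cast('side',un([(174,308),(262,284),(100,155),(185,125)],3.4,(190,95)),None);q=M.inv().apply(C-o)*1e3;D=M.inv().apply(d);print((q+D*((28-q[2])/D[:,2])[:,None]).round(1).tolist())
print(env.state()['time_s'])
E
```

```text
[[168.2, 29.3, 28.0], [163.8, -26.0, 28.0], [294.6, 25.6, 28.0], [297.0, -33.5, 28.0]]
22.8
```

```bash
python3 -c "
from rig import env
print(env.job_done())"
```

```text
the job is handed in; nothing more can be done
None
```

I laid the mould lengthwise between the guides at about ramp x = 130, then pushed its lower end up under the guard with the shut fingers. I stopped at the firm stop, backed off and handed the job in at about 23 s.

**Stop contact:** Sliding took about 3 N, rising to 5 N over the last few millimetres. The tool then stalled at ramp x = 152. A second, slightly firmer press gave no further advance at 9.2 N, the highest push force I read and well under the 24 N limit. Two earlier pictures put the unpressed plate at about x = 287–288, so the stall fits a plate pressed fully in. The plate's travel itself was not measured.

**Last checks:** The final side picture shows the mould flat between the guides with its upper end at the stop.
- **Position:** Its lower end measured about x = 164–168, against about 162 from the tool position. That few-millimetre disagreement is about the reading error of that coarse view.
- **Skew:** The same rough corner readings suggest a skew of up to 0.08 rad. The guides allow only about 0.06, and the limit is 0.12.
- **Bystanders:** I never touched the square mould, tin or jar on purpose, and nothing looked moved in the last pictures. I did not measure their positions again.

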